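Put the mixed-up espresso cups on their own saucers

TASK

The three glazed espresso cups were put on one another's saucers when the kiln was unpacked: set every cup upright in the middle of the saucer of its own colour. The saucers stay where they are; use the empty white plaster bat as the free place to stand a cup meanwhile, never the clay-dusted table. Set the cups down gently without dropping or tipping them, and leave the glaze jar, jug and bowl alone.

Things in the scene. Friction and masses are not known exactly. Their poses are not given: they have to be found in the camera images.
- cup_blue_center (a point): Loose dark cobalt blue glazed espresso cup, about 150 g, 60 mm tall, open on top, nearly straight-sided: 60 mm across at the rim, 58 mm low down, foot 48 mm. A loop handle 7 mm thick on its +y side reaches 53 mm from the axis; the sides at +x and -x are clear to grip. This point is on the axis half-way up, 30 mm above the foot; z is up.
- cup_green_center (a point): Loose mid green glazed espresso cup, about 150 g, 60 mm tall, open on top, nearly straight-sided: 60 mm across at the rim, 58 mm low down, foot 48 mm. A loop handle 7 mm thick on its +y side reaches 53 mm from the axis; the sides at +x and -x are clear to grip. This point is on the axis half-way up, 30 mm above the foot; z is up.
- cup_red_center (a point): Loose brick red glazed espresso cup, about 150 g, 60 mm tall, open on top, nearly straight-sided: 60 mm across at the rim, 58 mm low down, foot 48 mm. A loop handle 7 mm thick on its +y side reaches 53 mm from the axis; the sides at +x and -x are clear to grip. This point is on the axis half-way up, 30 mm above the foot; z is up.
- saucer_blue_top (a point): Loose dark cobalt blue glazed saucer of the blue cup, about 200 g: round, 124 mm across, flat round floor about 74 mm across, then a rim sloping up to 15 mm above the table. This point is the centre of the flat floor, 8 mm above the table, where the cup's foot stands; z is up. At the start a cup of another colour stands on it.
- saucer_green_top (a point): Loose mid green glazed saucer of the green cup, about 200 g: round, 124 mm across, flat round floor about 74 mm across, then a rim sloping up to 15 mm above the table. This point is the centre of the flat floor, 8 mm above the table, where the cup's foot stands; z is up. At the start a cup of another colour stands on it.
- saucer_red_top (a point): Loose brick red glazed saucer of the red cup, about 200 g: round, 124 mm across, flat round floor about 74 mm across, then a rim sloping up to 15 mm above the table. This point is the centre of the flat floor, 8 mm above the table, where the cup's foot stands; z is up. At the start a cup of another colour stands on it.
- bat_top (a point): Small round white plaster bat, 136 mm across and 18 mm thick, lying fixed on the table, empty at the start: the free place. This point is the centre of its flat top, 18 mm above the table; z is up.
- glaze_jar: Bystander: closed glaze jar with white lid, 60 mm across, 75 mm tall. Origin at the centre of its underside.
- jug: Bystander: unglazed off-white little jug with a handle on its +y side, about 66 mm across the body, 72 mm tall. Origin at the centre of its underside.
- bowl: Bystander: unglazed off-white small bowl, 84 mm across, 36 mm tall. Origin at the centre of its underside.
Mind the look-alikes: they are no part of the job. There is more than one size of the part that bears cup_blue_center; the job needs the smaller.

How it is judged:
By the outcome, as a careful person would: the job done as asked, in the order asked, and still so for the second after the job is handed in, with the robot touching nothing.
It also fails if it takes over 112 s, if anything falls off the work surface, if the arm or the gripper's body presses on something with over 40 N, if the wrist force passes 120 N, or if a joint passes its speed limit or range.

ROBOT

A 6-joint arm with a two-finger parallel gripper is mounted at the origin on the work surface. World frame = base frame: x ahead of the robot, y to its left, z up, the work surface at z = 0. Lengths are in m, angles in rad, forces in N, time in s.
With the tool pointing down it reaches from about 0.3 to 0.95 m from the base axis. Payload 3.1 kg.
Tool frame: the origin (TCP) lies between the finger pads; the fingertips stand 11 mm ahead of it and the grasp point (between the pads) lies 8 mm behind it (robot.tip_extent is the distance from the TCP to the fingertips, in m); z points along the fingers, y is the line along which they close (so a half turn about z gives the same grasp; the last joint's range is limited). The gripper opens to 85 mm and grips with 20 to 120 N. Pads are 22 mm wide; open, the fingers measure 114 mm over their backs; the gripper's body (76 mm by 85 mm) begins 54 mm behind the grasp point. The pads swing forward as they close: fully open they stand 13 mm farther back than shut.
Start: joints at [1.142, 0.308, 1.634, -0, 1.2, -0.07], TCP at [0.219, 0.585, 0.222] pointing down, gripper open.
Joint ranges: [-3.06, 3.06], [-0.79, 1.96], [0.05, 2.63], [-1.19, 4.34], [0.05, 2.64], [-2.94, 2.94]. Speed limits (rad/s): [2.79, 2.79, 3.14, 3.14, 3.14, 3.14].

INTERFACE

Orientations are given as a unit quaternion [w, x, y, z].
In Python, from plant import robot, sensors, cams gives the robot as it stands. Calls block until the motion is done:
- robot.move_ptp(position, orientation): joint-space move of the TCP to a pose.
- robot.servo_line(position, rot=None, v=0.15, stop_force=None): straight line of the TCP; rot=None keeps the orientation; v is the mean speed in m/s. With stop_force (N) it stops when the force on the tool has changed by that much, and returns True; else False.
- robot.set_joints(angles): joint-space move.
- robot.set_gripper(opening, effort=None): finger opening in m; effort is the grip in N (None keeps the last); returns when the fingers have stopped.
- robot.sleep(seconds).
- robot.inverse_kinematics(position, orientation): joint angles nearest the present ones, or None.
- sensors.get_obs(): the state.
- cams.snapshot(name): name is "side" or "top" or "wrist"; returns a dict with "image" (384x512x3 uint8, red, green, blue), "intrinsics" (3x3 intrinsics, pixels), "D" ([k1, k2, p1, p2, k3] as OpenCV has them; the pictures are not rectified), "extrinsics" (4x4, takes a point from camera to world coordinates). Camera axes: x right, y down, z forward; pixel columns grow to the right and rows downward; lengths in m; the calibration is good to about 2 mm. A picture is of the moment at which its call begins. There is no depth.
A pose or a line that the arm cannot do raises robot.Unreachable and nothing moves.
- robot.hand_in(): hands the job in; it is judged then, once.
The state is a dict: "time": time; "joint_positions": joint angles; "dq": joint speeds; "joint_torque": joint torques, N m; "tcp_pos": TCP position; "ee_rot": TCP orientation; "contact_force": force on the tool from outside, world axes, zero at the start; "torque": the same for the moment, N m; "width": finger opening in m; "grasp_force": force on a finger pad.
Only numpy, scipy, OpenCV 4.12 (cv2) and the standard library are available. Lean on these libraries where they do the work, as an engineer would, in place of code of your own. Each camera call takes 0.05 s, during which the arm holds its last target. There are 200 camera calls.

## Working session

There is one attempt and no reset: what is moved stays moved. The work goes in short steps, each a Python script; the robot and the scene stay as the last script left them, time stands still between calls to the robot, and variables do not carry over. Pictures are saved under pics/ and viewed, at most 14 in all, crops included, and the job is handed in when it is done.

```bash
ls; mkdir -p pics; python3 - <<'E'
from plant import robot, sensors, cams
import cv2,numpy as np
for n in("top","side"):
    s=cams.snapshot(n);cv2.imwrite(f"pics/{n}0.png",cv2.resize(s["image"][:,:,::-1],(800,600),interpolation=cv2.INTER_CUBIC))
    print(n,s["intrinsics"].round(1).tolist(),np.round(s["D"],3),s["extrinsics"].round(3).tolist())
o=sensors.get_obs();print(o["time"],o["ee_rot"],o["tcp_pos"],o["width"])
E
```

```text
pics
top [[382.8, 0.0, 262.8], [0.0, 382.8, 189.0], [0.0, 0.0, 1.0]] [-0.014  0.     0.     0.     0.   ] [[0.079, -0.971, 0.224, 0.345], [-0.997, -0.076, 0.024, -0.016], [-0.007, -0.225, -0.974, 0.834], [0.0, 0.0, 0.0, 1.0]]
side [[393.0, 0.0, 258.7], [0.0, 393.0, 191.1], [0.0, 0.0, 1.0]] [-0.033  0.     0.     0.     0.   ] [[0.989, -0.091, 0.119, 0.392], [-0.15, -0.603, 0.783, -0.674], [0.001, -0.792, -0.61, 0.576], [0.0, 0.0, 0.0, 1.0]]
0.1 [-2.66949157e-04  1.78452644e-01  9.83947944e-01 -1.01269486e-03] [0.21917721 0.58448598 0.22044668] 0.08529249029595623
```

View pics/top0.png

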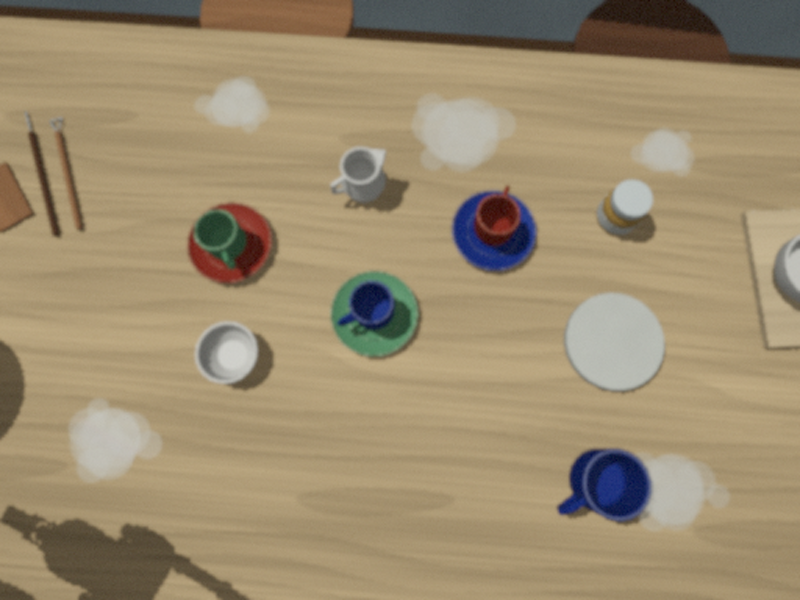

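View pics/side0.png

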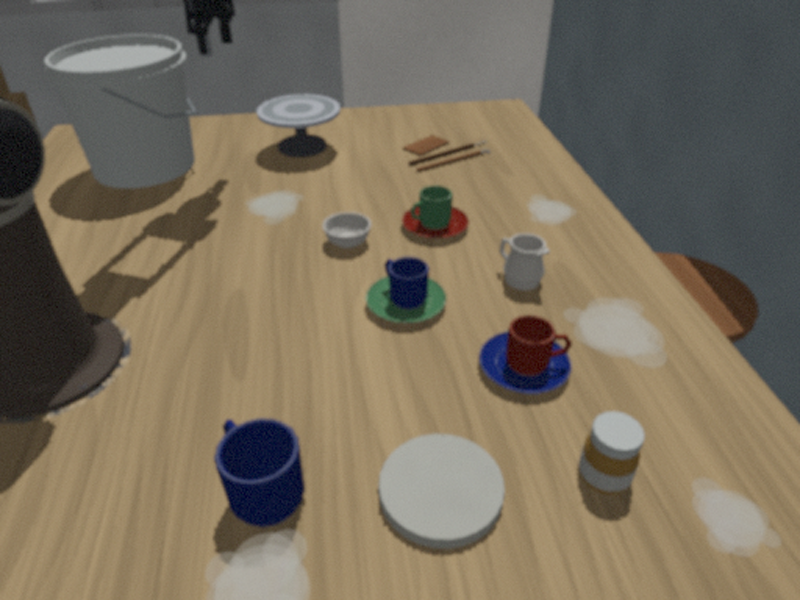

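Blue candidates in the top picture are the small cup on the green saucer at (372,303) and the big mug on the table at (612,485). The small one fits, because it is espresso size and stands on a saucer. I'll confirm that in an enlarged crop with fitted model circles drawn on it.

```bash
cat > h.py <<'E'
from plant import robot, sensors, cams
import cv2,numpy as np
from scipy.spatial.transform import Rotation as R
def ray(s,px,z):
    u=cv2.undistortPoints(np.array([[px]],float),s["intrinsics"],np.array(s["D"]))[0,0]
    E=s["extrinsics"];d=E[:3,:3]@[u[0],u[1],1];o=E[:3,3]
    return (o+d*(z-o[2])/d[2])[:2]
def proj(s,P):
    E=np.linalg.inv(s["extrinsics"])
    return cv2.projectPoints(np.array(P,float).reshape(-1,3),cv2.Rodrigues(E[:3,:3])[0],E[:3,3],s["intrinsics"],np.array(s["D"]))[0][:,0]
def circ(c,r,z,n=72):
    a=np.linspace(0,2*np.pi,n);return np.c_[c[0]+r*np.cos(a),c[1]+r*np.sin(a),0*a+z]
def mask(im,col):
    h=cv2.cvtColor(im,cv2.COLOR_RGB2HSV);H,S,V=[h[...,i].astype(int) for i in range(3)]
    return {"red":((H<8)|(H>170))&(S>130),"green":(H>60)&(H<95)&(S>70),"blue":(H>105)&(H<135)&(S>120),"white":(S<40)&(V>120)}[col]
def near(s,m,c,r,z):   # mask restricted to within r of world point c
    roi=np.zeros(m.shape,np.uint8);cv2.fillPoly(roi,[proj(s,circ(c,r,z)).astype(np.int32)],1)
    return (m&(roi>0)).astype(np.uint8)
def hullcentre(s,m,z):
    p=cv2.convexHull(np.argwhere(m)[:,::-1].astype(np.int32))
    f=np.zeros(m.shape,np.uint8);cv2.fillPoly(f,[p],1);M=cv2.moments(f,True)
    return ray(s,(M["m10"]/M["m00"],M["m01"]/M["m00"]),z)
def draw(s,items,k=3):
    im=cv2.resize(s["image"][:,:,::-1],None,fx=k,fy=k,interpolation=cv2.INTER_CUBIC)
    for c,r,z in items: cv2.polylines(im,[np.int32(proj(s,circ(c,r,z))*k+k/2)],False,(0,255,255),1)
    return im
E
python3 - <<'E'
from h import *
s=cams.snapshot("top");k=1.5625
C={"red":(230,243),"green":(375,314),"blue":(495,231),"white":(614,341)}
it=[]
for n,p in C.items():
    z=.018 if n=="white" else .015; r=.068 if n=="white" else .062
    c=ray(s,np.array(p)/k,z); m=near(s,mask(s["image"],n),c,.08,z); c2=hullcentre(s,m,z); print(n,c.round(4),c2.round(4)); it.append((c2,r,z))
for n,p in {"blue":(372,303),"green":(216,231),"red":(498,218)}.items():
    c=ray(s,np.array(p)/k,.068);print("cup",n,c.round(4));it.append((c,.03,.068));it.append((c,.024,.008))
cv2.imwrite("pics/c1.png",draw(s,it)[330:780,330:1130])
cv2.imwrite("pics/c2.png",draw(s,it,2)[220:520,700:900])
E
```

```text
red [0.5897 0.2699] [0.5893 0.2701]
green [0.5023 0.0521] [0.5034 0.0544]
blue [ 0.637 -0.109] [ 0.637  -0.1065]
white [ 0.4896 -0.2793] [ 0.4892 -0.2793]
cup blue [0.5064 0.0529]
cup green [0.5892 0.2729]
cup red [ 0.6369 -0.1061]
```

View pics/c1.png

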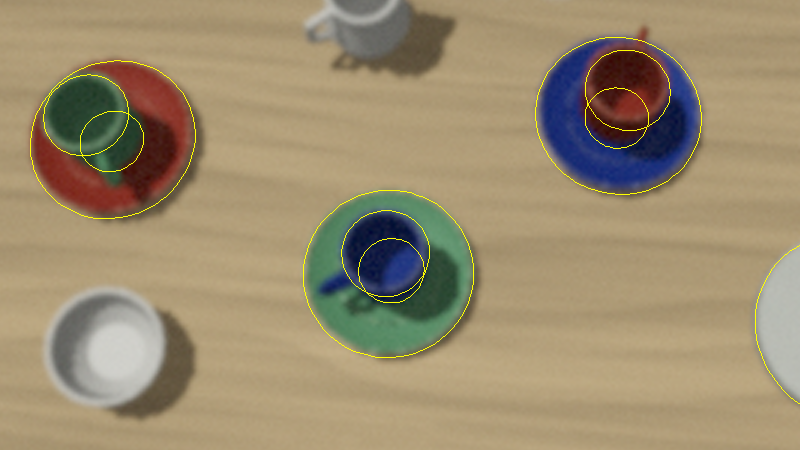

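The crop confirms it: the small blue cup is on the green saucer, and the model circles fit. Handle tips in the crop are blue (322,289), green (115,184) and red (644,30). Next I move above the blue cup and look from close by.

```bash
cat >> h.py <<'E'
S={"red":np.array([.589,.270]),"green":np.array([.5028,.0535]),"blue":np.array([.637,-.1075]),"bat":np.array([.4892,-.2793])}
ZS={"red":.008,"green":.008,"blue":.008,"bat":.018}
def quat(hd):  # closing line perpendicular to handle dir hd (deg); of the two half turns the one with the smaller last joint
    return [q for q in (down(np.radians(hd+90)),down(np.radians(hd-90)))]
def down(a):
    y=np.array([np.cos(a),np.sin(a),0]);z=np.array([0,0,-1.]);x=np.cross(y,z)
    return R.from_matrix(np.c_[x,y,z]).as_quat(scalar_first=True)
def best(hd,pts):
    o=[]
    for q in quat(hd):
        js=[robot.inverse_kinematics(list(p),list(q)) for p in pts]
        if all(j is not None for j in js): o.append((max(abs(j[5]) for j in js),list(q)))
    return min(o,key=lambda t:t[0])
E
python3 - <<'E'
from h import *
s=cams.snapshot("top")
for n,p,c in (("blue",(322,289),(.506,.053)),("green",(115,184),(.589,.2725)),("red",(644,30),(.637,-.106))):
    h=ray(s,(np.array(p)+[330,330])/3,.036)-c; a=np.degrees(np.arctan2(h[1],h[0])); print(n,h.round(3),a.round(1))
    for k in (n,"bat") if n=="blue" else (n,): 
        try: print(k,best(a,[(*c,.2),(*c,.036),(*S[k],.2),(*S[k],.036)]))
        except ValueError: print("unreach",n,k)
    if n=="blue": hb=a
j,q=best(hb,[(.506,.053,.2)])
robot.move_ptp([.506,.053,.2],q)
w=cams.snapshot("wrist");o=sensors.get_obs();print(o["time"],o["tcp_pos"],w["extrinsics"].round(3).tolist())
cv2.imwrite("pics/w1.png",draw(w,[(S["green"],.062,.015),((.506,.053),.03,.068),((.506,.053),.024,.008)],1.5))
E
```

```text
blue [-0.023  0.044] 117.6
blue (np.float64(0.7157026190803037), [np.float64(0.0), np.float64(0.518275264452371), np.float64(0.8552138622922485), np.float64(0.0)])
bat (np.float64(1.0772003913165475), [np.float64(0.0), np.float64(0.518275264452371), np.float64(0.8552138622922485), np.float64(0.0)])
green [-0.041 -0.018] -156.6
green (np.float64(1.5292516241275447), [np.float64(0.0), np.float64(0.9792854431142042), np.float64(0.2024846189334308), np.float64(0.0)])
red [ 0.059 -0.015] -14.2
red (np.float64(1.5546701609100329), [np.float64(0.0), np.float64(0.1238977434773075), np.float64(0.9922949909987611), np.float64(0.0)])
2.4167 [0.5060738  0.05383189 0.20003598] [[0.886, 0.441, 0.141, 0.469], [0.463, -0.844, -0.27, 0.122], [0.0, 0.305, -0.952, 0.352], [0.0, 0.0, 0.0, 1.0]]
```

View pics/w1.png

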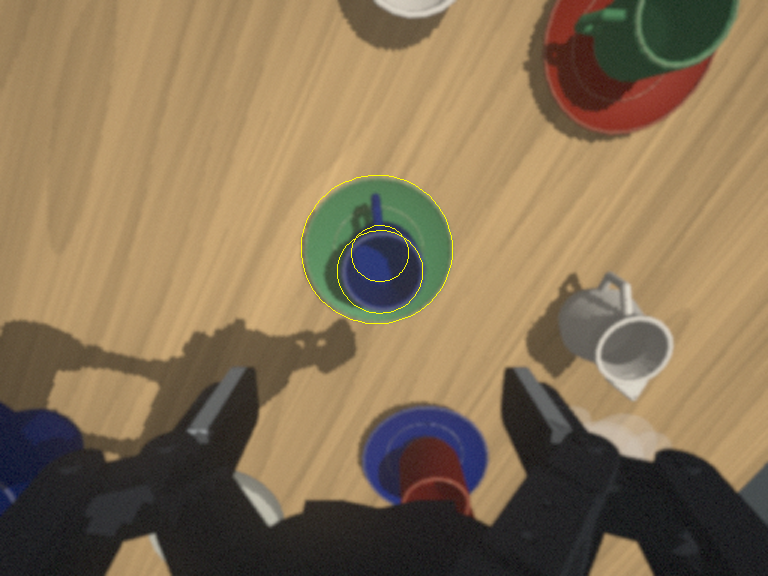

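The wrist view agrees with the top camera: saucer centred at (377,250), cup rim at about (381,271), handle pointing up at (376,197). I'll move the blue cup to the bat, then look above the green cup.

```bash
cat >> h.py <<'E'
G=.028; HI=.17
def look(c,hd,fn,items):
    _,q=best(hd,[(*c,.2)]); robot.move_ptp([*c,.2],q)
    w=cams.snapshot("wrist");cv2.imwrite(fn,draw(w,items,1.5)); np.save("/tmp/w.npy",w,allow_pickle=True)
    print("t",sensors.get_obs()["time"])
def transfer(c,hd,src,dst):
    d=S[dst]; _,q=best(hd,[(*c,HI),(*c,.036),(*d,HI),(*d,.036)])
    robot.set_gripper(.085); robot.move_ptp([*c,HI],q)
    print("hit",robot.servo_line([*c,ZS[src]+G],v=.12,stop_force=12))
    robot.set_gripper(.04,effort=30); o=sensors.get_obs();print("grip",o["width"],o["grasp_force"],o["tcp_pos"])
    robot.servo_line([*c,ZS[src]+G+.03],v=.06); robot.servo_line([*c,HI],v=.15)
    print("held",sensors.get_obs()["width"])
    robot.move_ptp([*d,HI],q)
    robot.servo_line([*d,ZS[dst]+G+.012],v=.12); robot.sleep(.2)
    print("touch",robot.servo_line([*d,ZS[dst]+G-.003],v=.015,stop_force=2.5)); o=sensors.get_obs();print(o["tcp_pos"],o["contact_force"])
    robot.sleep(.2); robot.set_gripper(.085); robot.servo_line([*d,HI],v=.12)
    print("t",sensors.get_obs()["time"])
E
python3 - <<'E'
from h import *
transfer((.506,.0525),117.6,"green","bat")
c=(.589,.2725)
look(c,-156.6,"pics/w2.png",[(S["red"],.062,.015),(c,.03,.068),(c,.024,.008)])
s=cams.snapshot("side");cv2.imwrite("pics/s2.png",draw(s,[(S["bat"],.03,.078),(S["bat"],.024,.018),(S["green"],.062,.015)],1.5))
E
```

```text
hit False
grip 0.0579351840418136 31.600690839404706 [0.50711103 0.05254212 0.03718633]
held 0.05836489600240276
touch True
[ 0.48910394 -0.27923438  0.04723289] [6.82200390e-01 2.61086165e-03 4.82013778e+00]
t 11.0333
t 13.3083
```

View pics/w2.png

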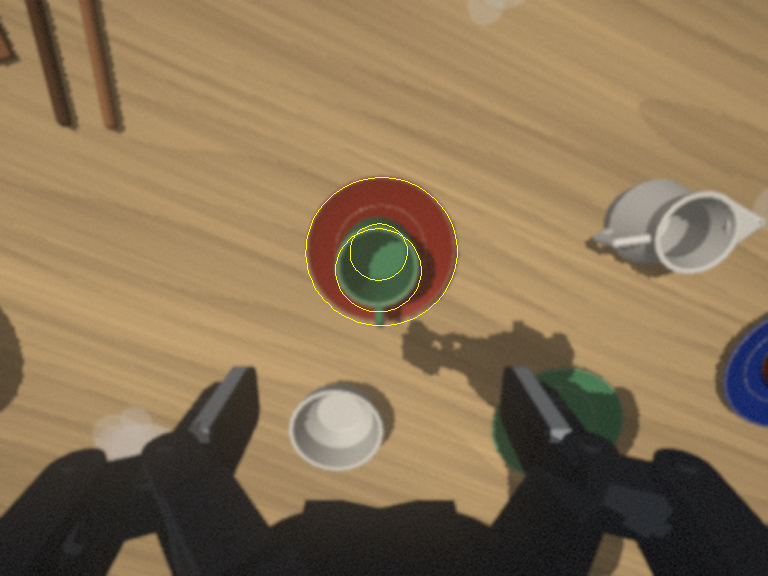

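View pics/s2.png

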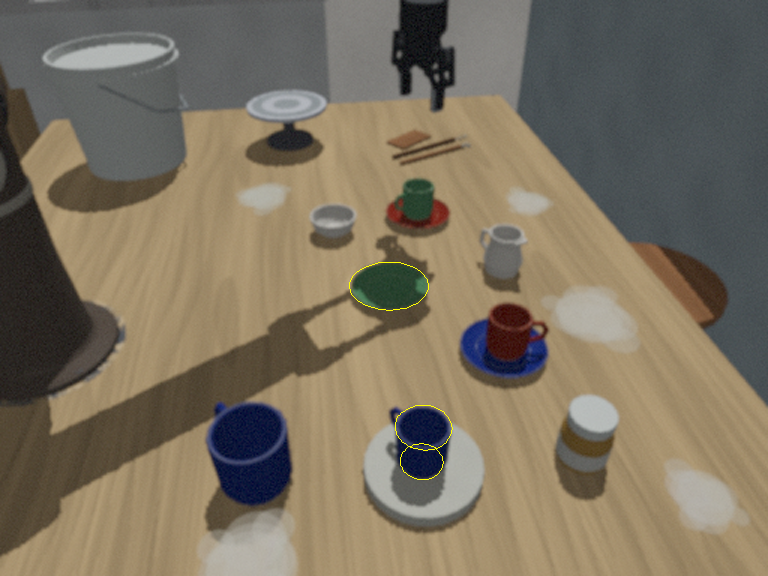

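The blue cup stands centred on the bat at about (422,445), and the green saucer hasn't moved. The green cup's rim at (378,268) fits within 2 mm, so it goes next, followed by a look at the red cup.

```bash
python3 - <<'E'
from h import *
transfer((.5898,.2728),-156.6,"red","green")
c=(.637,-.106)
look(c,-14.2,"pics/w3.png",[(S["blue"],.062,.015),(c,.03,.068),(c,.024,.008)])
s=cams.snapshot("top");cv2.imwrite("pics/t3.png",draw(s,[(S["green"],.03,.068),(S["green"],.062,.015),(S["red"],.062,.015),(S["bat"],.03,.078)],1.5))
E
```

```text
hit False
grip 0.057570903563719994 32.480978028688696 [0.59057287 0.27326223 0.03730598]
held 0.057463221661437386
touch True
[0.50261956 0.0535109  0.03725046] [-0.58531507  0.70355436  5.58211679]
t 21.8167
t 24.1917
```

View pics/w3.png

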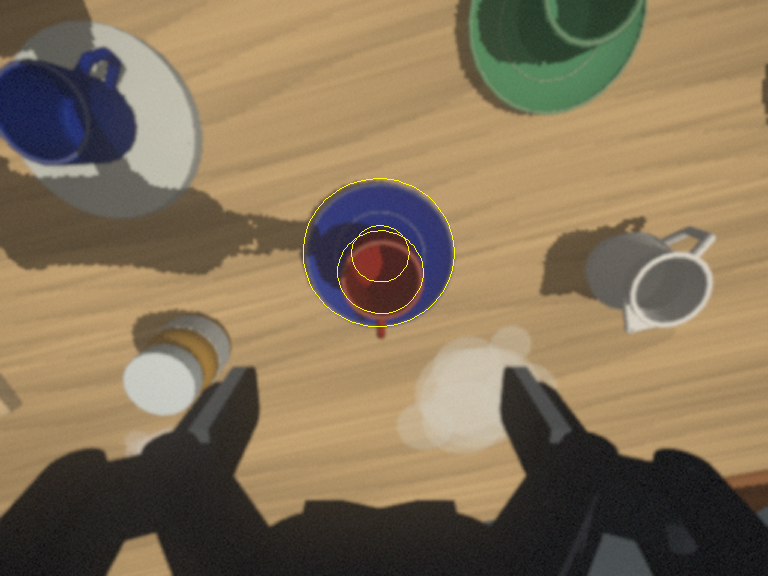

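View pics/t3.png

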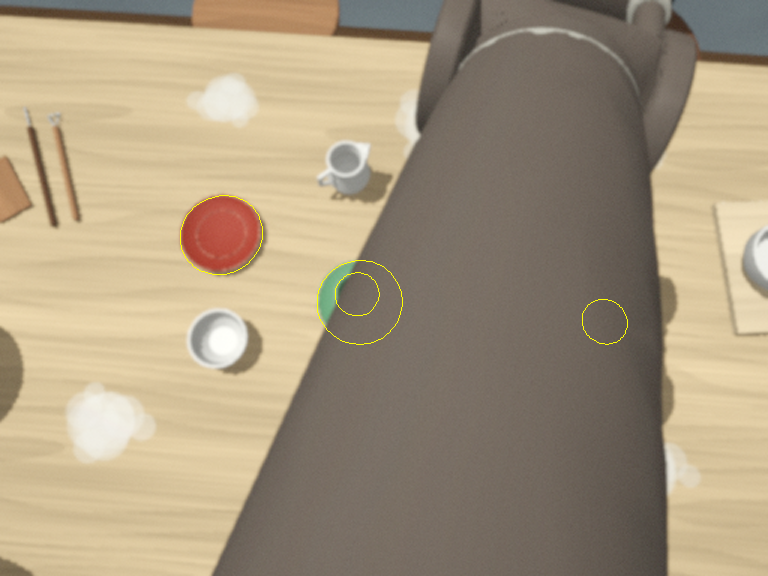

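The red cup's rim sits at (382,280), against (381,271) drawn. That is about 6 mm towards its handle, so I correct for it and move on. The jug and jar are clear.

```bash
python3 - <<'E'
from h import *
transfer((.6425,-.1073),-14.2,"blue","red")
c=S["bat"]
look(c,117.6,"pics/w4.png",[(c,.068,.018),(c,.03,.078),(c,.024,.018)])
s=cams.snapshot("top");cv2.imwrite("pics/t4.png",draw(s,[(S[k],.03,.068) for k in("green","red")]+[(S[k],.062,.015) for k in("green","red","blue")],1.5))
E
```

```text
hit False
grip 0.05736887710622542 32.41038630336334 [ 0.64334437 -0.10730508  0.03721774]
held 0.05762793009151112
touch True
[0.58882636 0.26998168 0.03719264] [3.61529824e-05 5.76233105e-01 4.42003123e+00]
t 33.1833
t 35.25
```

View pics/w4.png

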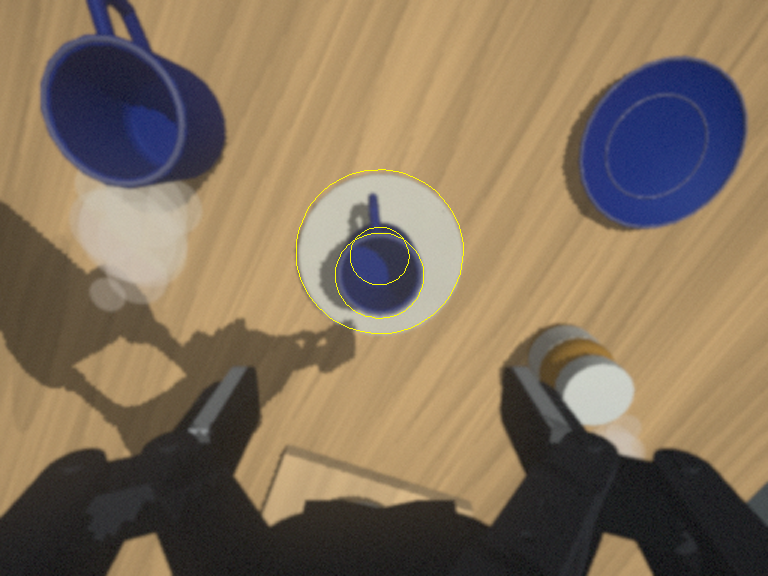

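View pics/t4.png

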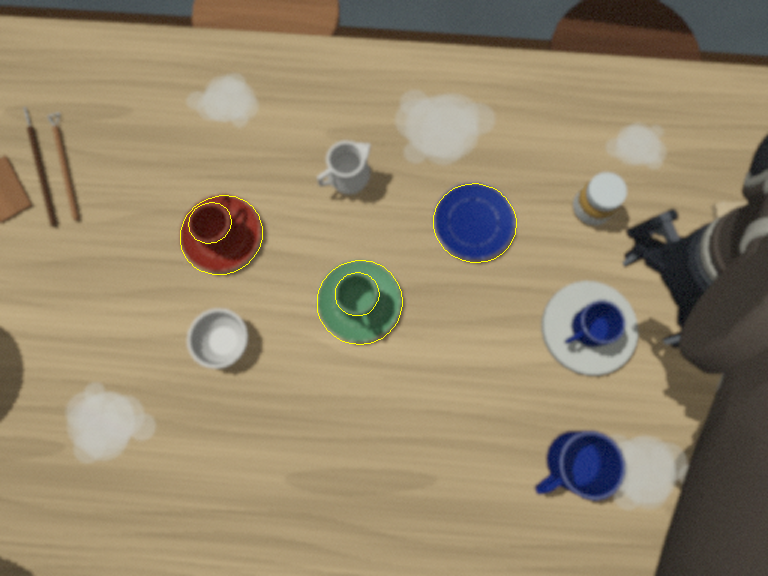

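The red and green cups are centred on their own saucers. The blue saucer at (475,222) hasn't moved, and the blue cup is where I set it on the bat. Last transfer next.

```bash
python3 - <<'E'
from h import *
transfer(tuple(S["bat"]),117.6,"bat","blue")
robot.set_joints([1.142,0.308,1.634,0,1.2,-0.07])
K=("green","red","blue");it=[(S[k],.03,.068) for k in K]+[(S[k],.062,.015) for k in K]
cv2.imwrite("pics/t5.png",draw(cams.snapshot("top"),it,3)[330:780,330:1130])
cv2.imwrite("pics/s5.png",draw(cams.snapshot("side"),it,3)[330:830,650:1250]);print(sensors.get_obs()["time"])
E
```

```text
hit False
grip 0.05824722055440347 32.02004713224596 [ 0.4899524  -0.27973392  0.04720228]
held 0.058340965551468685
touch True
[ 0.63683857 -0.10740407  0.03722183] [0.48670446 0.31634228 4.90533005]
t 43.5833
46.5333
```

View pics/t5.png

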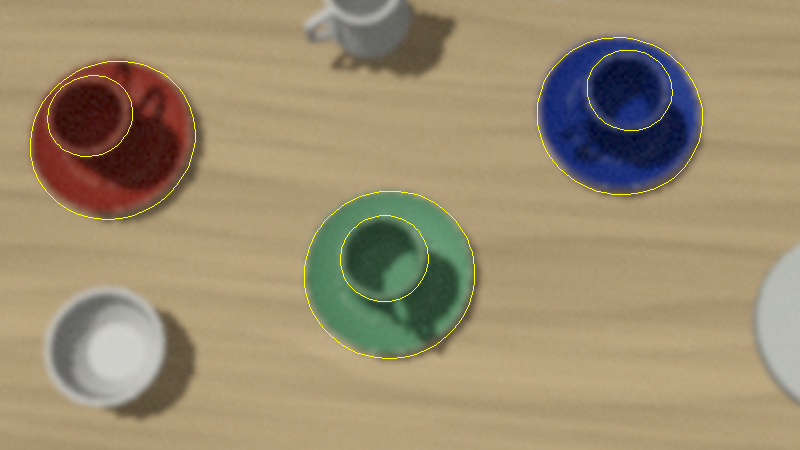

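View pics/s5.png

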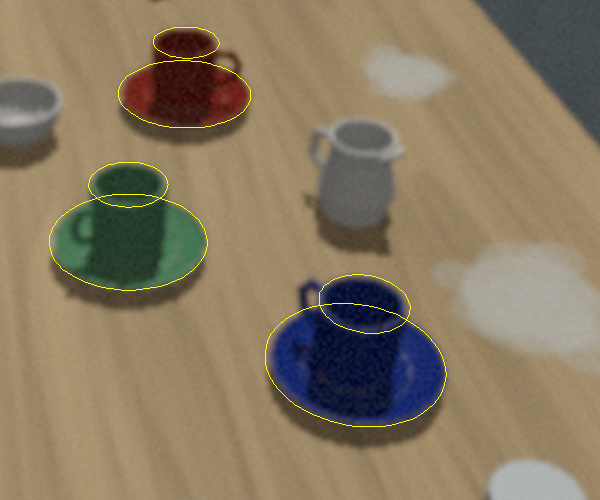

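Both views show all three cups upright and centred on their own saucers, with the arm away from everything.

```bash
python3 -c "
from plant import robot
print(robot.hand_in())"
```

```text
the job is handed in; nothing more can be done
None
```

I handed the job in at about 47 s: the last top and side views show each cup upright in the middle of the saucer of its own colour, with the saucers, jar, jug and bowl left where they were.

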